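Pack the dipped tool handles in order

TASK

Move the four dipped tool handles from their drip dishes on the drying rack into the wells of the dark wooden packing rack, one per well, in row order: the handle that stands beside the white block on the drying rack goes into the well nearest the robot, the next one along the row into the next well, and so on outward. Keep the handles upright all the way, and leave each standing upright on the floor of its well.

Things in the scene. Friction and masses are not known exactly. Their poses are not given: they have to be found in the camera images.
- handle_red: loose turned wooden tool handle with a red dipped head, standing upright, 110 mm tall, about 90 g. Origin: centre of its underside, z up. Round: flat brass foot 36 mm diameter (0 to 12 mm up), wooden waist down to 23 mm, straight head 30 mm diameter from 60 to 104 mm up (grip there), rounded top. Its yaw means nothing.
- handle_yellow: loose turned wooden tool handle with a yellow dipped head, standing upright, 110 mm tall, about 90 g. Origin: centre of its underside, z up. Round: flat brass foot 36 mm diameter (0 to 12 mm up), wooden waist down to 23 mm, straight head 30 mm diameter from 60 to 104 mm up (grip there), rounded top. Its yaw means nothing.
- handle_blue: loose turned wooden tool handle with a blue dipped head, standing upright, 110 mm tall, about 90 g. Origin: centre of its underside, z up. Round: flat brass foot 36 mm diameter (0 to 12 mm up), wooden waist down to 23 mm, straight head 30 mm diameter from 60 to 104 mm up (grip there), rounded top. Its yaw means nothing.
- handle_green: loose turned wooden tool handle with a green dipped head, standing upright, 110 mm tall, about 90 g. Origin: centre of its underside, z up. Round: flat brass foot 36 mm diameter (0 to 12 mm up), wooden waist down to 23 mm, straight head 30 mm diameter from 60 to 104 mm up (grip there), rounded top. Its yaw means nothing.
- dish_red: red round drip dish, 54 mm across, 10 mm high, fixed on the drying rack (dark steel slab, 330 x 80 x 12 mm); the red handle stands in it at the start. Origin: centre of its underside, 12 mm above the table; its inner floor is 4 mm higher. The four dishes stand 66 mm apart, in any order, in a row along their common x axis, which points away from the robot.
- dish_yellow: yellow round drip dish, 54 mm across, 10 mm high, fixed on the drying rack (dark steel slab, 330 x 80 x 12 mm); the yellow handle stands in it at the start. Origin: centre of its underside, 12 mm above the table; its inner floor is 4 mm higher. The four dishes stand 66 mm apart, in any order, in a row along their common x axis, which points away from the robot.
- dish_blue: blue round drip dish, 54 mm across, 10 mm high, fixed on the drying rack (dark steel slab, 330 x 80 x 12 mm); the blue handle stands in it at the start. Origin: centre of its underside, 12 mm above the table; its inner floor is 4 mm higher. The four dishes stand 66 mm apart, in any order, in a row along their common x axis, which points away from the robot.
- dish_green: green round drip dish, 54 mm across, 10 mm high, fixed on the drying rack (dark steel slab, 330 x 80 x 12 mm); the green handle stands in it at the start. Origin: centre of its underside, 12 mm above the table; its inner floor is 4 mm higher. The four dishes stand 66 mm apart, in any order, in a row along their common x axis, which points away from the robot.
- packing_rack: fixed dark wooden rack, 274 mm along its x axis (pointing away from the robot), 72 mm wide, walls 35 mm high. Origin: centre of its underside, on the table. Four empty square wells, 56 mm inside, floor 10 mm above the origin, centres at x = -99, -33, 33, 99 mm, y = 0. It stands left or right of the robot, the drying rack on the other side, each yawed up to 17 degrees.
- marker_block: fixed white block, 20 mm (along the row) x 72 mm x 25 mm high, on one end of the drying rack, either the end near the robot or the far one, in line with the dishes and 50 mm beyond the centre of the end dish; its top is 37 mm above the table. The row is counted from it. Origin: centre of its underside. The other end has a low dark steel block.
Not all that is in view belongs to the job. What is shaped like the handle_green but pink is not meant.

How it is judged:
At the end, for the whole second after the job is handed in: Each handle stands in its well, in the order of the dishes counted from the white block, wells counted from the robot outward: foot within 13 mm of the well centre along and across the rack and 5 mm of the floor, upright within 7 degrees, at rest (under 0.03 m/s, 0.3 rad/s) (((x of handle_red in the frame of packing_rack between -0.112 and -0.086 m and horizontal distance between dish_red and marker_block between 0.02 and 0.08 m) or (x of handle_red in the frame of packing_rack between -0.046 and -0.02 m and horizontal distance between dish_red and marker_block between 0.086 and 0.146 m) or (x of handle_red in the frame of packing_rack between 0.02 and 0.046 m and horizontal distance between dish_red and marker_block between 0.152 and 0.212 m) or (x of handle_red in the frame of packing_rack between 0.086 and 0.112 m and horizontal distance between dish_red and marker_block between 0.218 and 0.278 m)) and y of handle_red in the frame of packing_rack between -0.013 and 0.013 m and z of handle_red in the frame of packing_rack between 0.005 and 0.015 m and angle between each of handle_red, handle_yellow, handle_blue, handle_green's own z axis and vertical below 0.12 rad and linear speed of each of handle_red, handle_yellow, handle_blue, handle_green below 0.03 m/s and angular speed of each of handle_red, handle_yellow, handle_blue, handle_green below 0.3 rad/s and ((x of handle_yellow in the frame of packing_rack between -0.112 and -0.086 m and horizontal distance between dish_yellow and marker_block between 0.02 and 0.08 m) or (x of handle_yellow in the frame of packing_rack between -0.046 and -0.02 m and horizontal distance between dish_yellow and marker_block between 0.086 and 0.146 m) or (x of handle_yellow in the frame of packing_rack between 0.02 and 0.046 m and horizontal distance between dish_yellow and marker_block between 0.152 and 0.212 m) or (x of handle_yellow in the frame of packing_rack between 0.086 and 0.112 m and horizontal distance between dish_yellow and marker_block between 0.218 and 0.278 m)) and y of handle_yellow in the frame of packing_rack between -0.013 and 0.013 m and z of handle_yellow in the frame of packing_rack between 0.005 and 0.015 m and ((x of handle_blue in the frame of packing_rack between -0.112 and -0.086 m and horizontal distance between dish_blue and marker_block between 0.02 and 0.08 m) or (x of handle_blue in the frame of packing_rack between -0.046 and -0.02 m and horizontal distance between dish_blue and marker_block between 0.086 and 0.146 m) or (x of handle_blue in the frame of packing_rack between 0.02 and 0.046 m and horizontal distance between dish_blue and marker_block between 0.152 and 0.212 m) or (x of handle_blue in the frame of packing_rack between 0.086 and 0.112 m and horizontal distance between dish_blue and marker_block between 0.218 and 0.278 m)) and y of handle_blue in the frame of packing_rack between -0.013 and 0.013 m and z of handle_blue in the frame of packing_rack between 0.005 and 0.015 m and ((x of handle_green in the frame of packing_rack between -0.112 and -0.086 m and horizontal distance between dish_green and marker_block between 0.02 and 0.08 m) or (x of handle_green in the frame of packing_rack between -0.046 and -0.02 m and horizontal distance between dish_green and marker_block between 0.086 and 0.146 m) or (x of handle_green in the frame of packing_rack between 0.02 and 0.046 m and horizontal distance between dish_green and marker_block between 0.152 and 0.212 m) or (x of handle_green in the frame of packing_rack between 0.086 and 0.112 m and horizontal distance between dish_green and marker_block between 0.218 and 0.278 m)) and y of handle_green in the frame of packing_rack between -0.013 and 0.013 m and z of handle_green in the frame of packing_rack between 0.005 and 0.015 m); the robot touches nothing.
It fails at once if a handle is tipped more than 45 degrees (angle between any of handle_red, handle_yellow, handle_blue, handle_green's own z axis and vertical above 0.785 rad).
It also fails if it takes over 128 s, if anything falls off the work surface, if the arm or the gripper's body presses on something with over 40 N, if the wrist force passes 120 N, or if a joint passes its speed limit or range.

ROBOT

A 6-joint arm with a two-finger parallel gripper is mounted at the origin on the work surface. World frame = base frame: x ahead of the robot, y to its left, z up, the work surface at z = 0. Lengths are in m, angles in rad, forces in N, time in s.
With the tool pointing down it reaches from about 0.35 to 0.975 m from the base axis. Payload 4.9 kg.
Tool frame: the origin (TCP) lies at the very end of the fingers, on their centre line; the grasp point (between the pads) lies 19 mm behind it (ctrl.grip_point_offset is the distance from the TCP to the grasp point, in m); z points along the fingers, y is the line along which they close (so a half turn about z gives the same grasp; the last joint's range is limited). The gripper opens to 85 mm and grips with 20 to 120 N. Pads are 22 mm wide; open, the fingers measure 114 mm over their backs; the gripper's body (76 mm by 85 mm) begins 54 mm behind the grasp point. The pads swing forward as they close: fully open they stand 13 mm farther back than shut.
Start: joints at [1.145, 0.053, 1.613, -0, 1.476, -0.119], TCP at [0.189, 0.596, 0.231] pointing down, gripper open.
Joint ranges: [-3.01, 3.01], [-1.01, 2.22], [0.06, 2.58], [-1.02, 4.17], [0.09, 2.62], [-3.14, 3.14]. Speed limits (rad/s): [2.57, 2.57, 3.14, 3.14, 3.14, 3.14].

INTERFACE

Orientations are given as a rotation vector (axis times angle).
In Python, from station import ctrl gives the robot as it stands.
- The arm moves only by the tool send_rows, never from a script. Its argument "rows" is a list of rows, each a list of 3 entries, a list of its own where there are three numbers: the finger opening in cm, from 0 to 8.54, then the shift along the tool's x, y, z in cm, then the turn about the tool's z in degrees. A call has 1 to 10 rows; each row shifts and turns the commanded pose from where the row before left it, along the tool's axes as they then stand; what a row does not reach is not made up. A row lasts 1/8 s, in which the tool goes at most 62.5 mm and 10.7 degrees, less where a joint would pass 70% of its speed; a pose out of reach is approached as far as the arm can. A call with a gripper value outside its range is refused whole. The fingers move at their own pace and stop on an object; "newtons" is the grip in N (left out, the last holds). Time passes only in rows, so rows that do not move let the fingers close. It gives the time, the measured TCP pose, the force, the opening and the grip force at its end, in the units of the state.
- ctrl.get_obs(): the state, without advancing time (a new reading comes with each control period).
- ctrl.get_image(name): name is "scene" or "top" or "wrist"; returns a dict with "frame" (480x640x3 uint8, red, green, blue), "range_z" (480x640 float32, m along the optical axis (not along the pixel's ray), 0 where there is no reading), "fx", "fy", "cx", "cy" (pixels), "k1" (the pictures are not rectified: a ray, as slopes to the right and down, at radius r is drawn at 1 + k1 r^2 times it, then the intrinsics apply), "cam_to_world" (4x4, takes a point from camera to world coordinates). Camera axes: x right, y down, z forward; pixel columns grow to the right and rows downward; lengths in m; the calibration is good to about 2 mm. A picture is of the moment at which its call begins.
- ctrl.finish_job(): hands the job in; it is judged then, once.
The state is a dict: "t": time; "q": joint angles; "dq": joint speeds; "effort": joint torques, N m; "tool_pos": TCP position; "tool_rot": TCP orientation; "contact_force": force on the tool from outside, world axes, zero at the start; "wrist_torque": the same for the moment, N m; "opening": finger opening in m; "grip_force": force on a finger pad.
Only numpy, scipy, OpenCV 4.12 (cv2) and the standard library are available. Lean on these libraries where they do the work, as an engineer would, in place of code of your own. Each camera call takes 0.05 s, during which the arm holds its last target. There are 200 camera calls.

## Working session

There is one attempt and no reset: what is moved stays moved. The work goes in short steps, Python scripts to look and compute and a tool call to move; the robot and the scene stay as the last step left them, time stands still between calls to the robot, and variables do not carry over. Pictures are saved under pics/ and viewed, at most 14 in all, crops included, and the job is handed in when it is done.

Besides the shell and the picture viewer there is one more tool, called after "Request:" as name(argument=value, ...) on one line, values as JSON. send_rows: Moves the arm, as the interface text tells. Its arguments: {"type":"object","properties":{"rows":{"type":"array","items":{"type":"array"}},"newtons":{"type":"number"}},"required":["rows"]}

```bash
mkdir -p pics; python3 - <<'E'
from station import ctrl
import cv2,numpy as np
o=ctrl.get_obs();print(o)
for n in("top","scene"):
    im=ctrl.get_image(n);np.savez(f"{n}.npz",**im)
    print(n,im["fx"],im["fy"],im["cx"],im["cy"],im["k1"],im["cam_to_world"])
    cv2.imwrite(f"pics/{n}0.png",im["frame"][:,:,::-1])
E
```

```text
{'t': 0.0, 'q': array([ 1.14501596e+00,  5.33725987e-02,  1.61427509e+00, -3.10753598e-05,
        1.47599295e+00, -1.18992220e-01]), 'dq': array([ 0.00081998,  0.00132934, -0.00062462, -0.00170083,  0.00038133,
       -0.00014012]), 'effort': array([ 1.69310515e-03, -3.93677080e+01, -3.70182288e+01,  2.84431763e-05,
        7.04649225e-03, -4.49773125e-06]), 'tool_pos': array([0.18849676, 0.5952535 , 0.23006455]), 'tool_rot': array([-0.47992959, -3.10418877,  0.00311092]), 'contact_force': array([ 0.74569466, -0.28516552,  0.49882824]), 'wrist_torque': array([-0.04877051, -0.03509609,  0.00633624]), 'grip_force': 0.0, 'opening': 0.08492076400111323}
top 623.5037407851657 623.5037407851657 315.3249674209158 238.0228621359529 -0.0931274629849455 [[-1.99707000e-03 -9.75645877e-01  2.19342506e-01  3.38013380e-01]
 [-9.99997553e-01  1.73957756e-03 -1.36705577e-03 -5.95072715e-02]
 [ 9.52199027e-04 -2.19344699e-01 -9.75646963e-01  1.06389949e+00]
 [ 0.00000000e+00  0.00000000e+00  0.00000000e+00  1.00000000e+00]]
scene 526.7674174244787 526.7674174244787 317.02635744736 241.49043163422812 -0.07469136278682288 [[-0.8403947   0.38124254 -0.38521535  0.91121871]
 [ 0.54196575  0.58703025 -0.6013889   0.52387398]
 [-0.00314197 -0.71417757 -0.69995752  0.68424948]
 [ 0.          0.          0.          1.        ]]
```

View pics/top0.png

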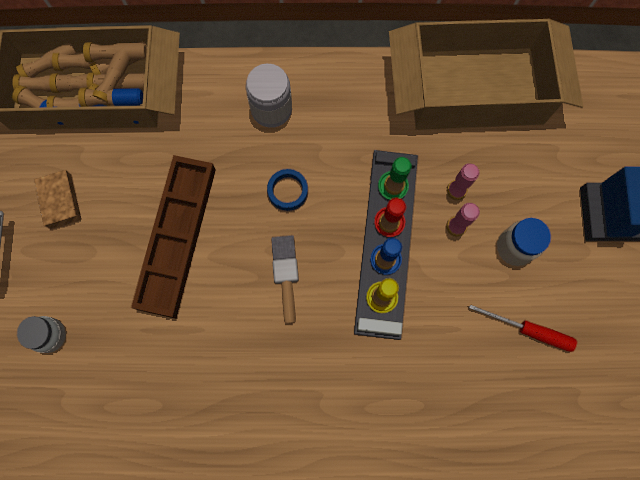

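View pics/scene0.png

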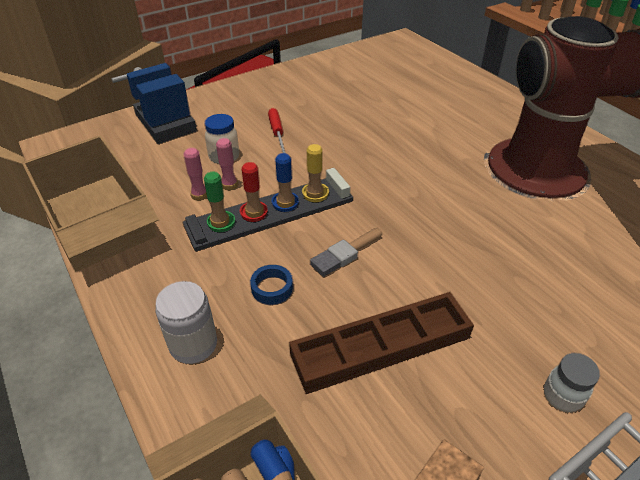

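The top view shows the row from the white block (380,327) outward: yellow (383,295), blue (386,258), red (390,220), green (396,185). The empty packing rack is on the left, spanning about (134,157) to (214,317). The pink handles at (462,180) and (462,220) are distractors. The scene view agrees on the order.

```bash
cat > h.py <<'E'
import cv2,numpy as np
def cloud(im):
    h,w=im["range_z"].shape
    K=np.array([[im["fx"],0,im["cx"]],[0,im["fy"],im["cy"]],[0,0,1]])
    uv=np.stack(np.meshgrid(np.arange(w),np.arange(h)),-1).reshape(-1,1,2).astype(float)
    n=cv2.undistortPoints(uv,K,np.array([float(im["k1"]),0,0,0])).reshape(h,w,2)
    z=im["range_z"].astype(float)
    P=np.dstack([n*z[...,None],z]);M=im["cam_to_world"]
    return P@M[:3,:3].T+M[:3,3]
def masks(im):
    hsv=cv2.cvtColor(im["frame"],cv2.COLOR_RGB2HSV);H,S,V=cv2.split(hsv)
    b=(S>150)&(V>50)
    return dict(yellow=b&(H>24)&(H<34),blue=b&(H>100)&(H<125),red=b&((H<5)|(H>176)),green=b&(H>45)&(H<85))
E
python3 - <<'E'
from h import *
D={}
for n in("top","scene"):
    im=dict(np.load(n+".npz"));P=cloud(im);X,Y,Z=P[...,0],P[...,1],P[...,2]
    reg=(X>.2)&(X<.65)&(Y<-.08)&(Y>-.28)
    print(n)
    for c,m in masks(im).items():
        d=P[m&reg&(Z>.015)&(Z<.028)];h=P[m&reg&(Z>.07)]
        cc,r=cv2.minEnclosingCircle(d[:,:2].astype(np.float32))
        hc,hr=cv2.minEnclosingCircle(h[:,:2].astype(np.float32))
        t=h[h[:,2]>h[:,2].max()-.004]
        print(c,len(d),"dish",np.round(cc,4),round(r,4),"z",np.round(np.median(d[:,2]),4),"head",np.round(hc,4),round(hr,4),"ztop",h[:,2].max().round(4),"topctr",t[:,:2].mean(0).round(4))
    hsv=cv2.cvtColor(im["frame"],cv2.COLOR_RGB2HSV)
    wb=reg&(hsv[...,1]<60)&(hsv[...,2]>150)&(abs(Z-.037)<.006)
    print("block",cv2.minAreaRect(P[wb][:,:2].astype(np.float32)),wb.sum(),np.median(Z[wb]))
    pr=(abs(Z-.035)<.006)&(X>.2)&(X<.75)&(Y>.08)&(Y<.30)
    k,l,s,_=cv2.connectedComponentsWithStats(cv2.morphologyEx(pr.astype(np.uint8),cv2.MORPH_CLOSE,np.ones((3,3))))
    for i in range(1,k):
        if s[i,4]>300:
            q=P[(l==i)&pr];print("rack",s[i],cv2.minAreaRect(q[:,:2].astype(np.float32)),np.median(q[:,2]))
E
```

```text
top
yellow 236 dish [ 0.4711 -0.1728] 0.0266 z 0.021 head [ 0.4729 -0.1726] 0.0151 ztop 0.1305 topctr [ 0.4724 -0.1719]
blue 227 dish [ 0.5364 -0.1809] 0.0265 z 0.0207 head [ 0.5359 -0.179 ] 0.0152 ztop 0.1314 topctr [ 0.5345 -0.1793]
red 244 dish [ 0.6012 -0.1892] 0.0272 z 0.0199 head [ 0.5998 -0.1885] 0.0156 ztop 0.1302 topctr [ 0.6005 -0.1877]Traceback (most recent call last):
  File "<stdin>", line 11, in <module>
    return umr_maximum(a, axis, None, out, keepdims, initial, where)
ValueError: zero-size array to reduction operation maximum which has no identity
```

```bash
python3 - <<'E'
from h import *
for n in("top","scene"):
    im=dict(np.load(n+".npz"));P=cloud(im);X,Y,Z=P[...,0],P[...,1],P[...,2]
    reg=(X>.2)&(X<.75)&(Y<-.08)&(Y>-.28)
    print(n)
    for c,m in masks(im).items():
        d=P[m&reg&(Z>.015)&(Z<.028)];h=P[m&reg&(Z>.07)]
        if len(h)<5 or len(d)<5: print(c,len(d),len(h));continue
        cc,r=cv2.minEnclosingCircle(d[:,:2].astype(np.float32))
        hc,hr=cv2.minEnclosingCircle(h[:,:2].astype(np.float32))
        print(c,"dish",np.round(cc,4),round(r,4),"z",np.round(np.median(d[:,2]),4),"head",np.round(hc,4),round(hr,4),"ztop",h[:,2].max().round(4))
    hsv=cv2.cvtColor(im["frame"],cv2.COLOR_RGB2HSV)
    wb=reg&(hsv[...,1]<60)&(hsv[...,2]>150)&(abs(Z-.037)<.006)
    if wb.sum(): print("block",cv2.minAreaRect(P[wb][:,:2].astype(np.float32)),wb.sum(),np.median(Z[wb]))
    pr=(abs(Z-.035)<.006)&(X>.2)&(X<.8)&(Y>.08)&(Y<.35)
    k,l,s,_=cv2.connectedComponentsWithStats(cv2.morphologyEx(pr.astype(np.uint8),cv2.MORPH_CLOSE,np.ones((3,3))))
    for i in range(1,k):
        if s[i,4]>300:
            q=P[(l==i)&pr];print("rack",s[i],cv2.minAreaRect(q[:,:2].astype(np.float32)),np.median(q[:,2]))
E
```

```text
top
yellow dish [ 0.4711 -0.1728] 0.0266 z 0.021 head [ 0.5571 -0.1891] 0.1007 ztop 0.1305
blue dish [ 0.5364 -0.1809] 0.0265 z 0.0207 head [ 0.5359 -0.179 ] 0.0152 ztop 0.1314
red dish [ 0.6012 -0.1892] 0.0272 z 0.0199 head [ 0.5998 -0.1885] 0.0156 ztop 0.1302
green dish [ 0.6739 -0.2072] 0.039 z 0.0195 head [ 0.6681 -0.1994] 0.0153 ztop 0.1312
block ((0.42144113779067993, -0.16638273000717163), (0.06908099353313446, 0.017406033352017403), 82.94269561767578) 432 0.03817340748878606
rack [ 131  155   82  162 2861] ((0.5782300233840942, 0.1826256811618805), (0.07525090873241425, 0.2754089832305908), 77.54674530029297) 0.03543519839776921
scene
yellow 1 1
blue dish [ 0.5364 -0.1771] 0.0279 z 0.0193 head [ 0.5381 -0.1731] 0.0139 ztop 0.1274
red dish [ 0.6031 -0.187 ] 0.0299 z 0.0198 head [ 0.6012 -0.1833] 0.0149 ztop 0.1274
green dish [ 0.6671 -0.1947] 0.0268 z 0.0188 head [ 0.6705 -0.1919] 0.0139 ztop 0.1269
block ((0.4202408790588379, -0.16382107138633728), (0.07233596593141556, 0.02064170315861702), 81.55440521240234) 196 0.03613635171552737
rack [ 289  292  185   91 3423] ((0.5767660737037659, 0.18416112661361694), (0.07524272054433823, 0.27537453174591064), 78.00889587402344) 0.033986218089843645
```

Measured positions, which match the given heights, spacings and sizes:

| Item | Position |
|---|---|
| Row direction | -7.2° |
| Yellow | (.4705, -.171) |
| Blue | (.536, -.1795) |
| Red | (.6015, -.188) |
| Green | (.667, -.196) |
| Rack centre | (.5775, .1834), yaw -12.2° |

I'll start with yellow.

```bash
cat > go.py <<'E'
import sys,numpy as np
from scipy.spatial.transform import Rotation as R
from station import ctrl
# usage: go.py x y z perp_angle_deg : shift in tool axes AFTER the turn
T=dict(Y=(.4705,-.171,82.8),B=(.536,-.1795,82.8),R=(.6015,-.188,82.8),G=(.667,-.196,82.8),
 w1=(.4807,.2043,77.8),w2=(.5452,.1904,77.8),w3=(.6098,.1764,77.8),w4=(.6743,.1625,77.8))
o=ctrl.get_obs();p=o["tool_pos"];M=R.from_rotvec(o["tool_rot"]).as_matrix()
x,y,a=T[sys.argv[1]];z=float(sys.argv[2])
cur=np.degrees(np.arctan2(M[1,1],M[0,1]));turn=-(a-cur);c,s=np.cos(np.radians(a)),np.sin(np.radians(a))
d=np.array([x,y,z])-p;xt=np.array([-s,c,0]);yt=np.array([c,s,0])
print("t",o["t"],"pos",p.round(4),"tilt z",M[:,2].round(4),"turn",turn.round(2),"shift cm",(100*np.array([d@xt,d@yt,-d[2]])).round(2),"open",round(o["opening"],4),"grip",round(o["grip_force"],1),"F",o["contact_force"].round(1))
E
python3 go.py Y .24
```

```text
t 0.1 pos [0.1885 0.5953 0.2302] tilt z [-8.0e-04 -1.7e-03 -1.0e+00] turn -10.38 shift cm [-37.58 -72.49  -0.98] open 0.0854 grip 0.0 F [-0.7 -0.4 -0.1]
```

Request:
send_rows(rows=[[8.5,[0,0,0],-10.4],[8.5,[-4.7,-2,0],0],[8.5,[-4.7,-2,0],0],[8.5,[-4.7,-2,0],0],[8.5,[-4.7,-2,0],0],[8.5,[-4.7,-2,0],0],[8.5,[-4.7,-2,0],0],[8.5,[-4.7,-2,0],0],[8.5,[-4.7,-2,0],0],[8.5,[0,-5,0],0]], newtons=40)

```text
t: 1.35
tool_pos: [0.5376, 0.339, 0.2286]
tool_rot: [-0.198, -3.133, 0.003]
contact_force: [0.0, -0.4, 0.3]
opening: 0.0849
grip_force: 0.0
```

```bash
python3 go.py Y .24
```

```text
t 1.35 pos [0.5376 0.339  0.2286] tilt z [-0.0028 -0.0017 -1.    ] turn -0.04 shift cm [  0.27 -51.44  -1.14] open 0.0849 grip 0.0 F [ 0.  -0.4  0.3]
```

Request:
send_rows(rows=[[8.5,[0,-5.1,0],0],[8.5,[0,-5.1,0],0],[8.5,[0,-5.1,0],0],[8.5,[0,-5.1,0],0],[8.5,[0,-5.1,0],0],[8.5,[0,-5.1,0],0],[8.5,[0,-5.1,0],0],[8.5,[0,-5.1,0],0],[8.5,[0,-5.1,0],0],[8.5,[0,-5.1,0],0]])

```text
t: 2.6
tool_pos: [0.4711, -0.167, 0.2309]
tool_rot: [-0.197, -3.135, -0.0]
contact_force: [0.5, -0.4, 0.2]
opening: 0.0852
grip_force: 0.0
```

Request:
send_rows(rows=[[8.5,[0,-0.4,0],0],[8.5,[0,0,0],0]])

```text
t: 2.85
tool_pos: [0.4711, -0.1693, 0.2308]
tool_rot: [-0.198, -3.135, -0.001]
contact_force: [-0.3, -0.2, 0.2]
opening: 0.085
grip_force: 0.0
```

```bash
python3 go.py Y .084; python3 - <<'E'
from h import *
from station import ctrl
im=ctrl.get_image("wrist");cv2.imwrite("pics/w1.png",im["frame"][:,:,::-1])
P=cloud(im);X,Y,Z=P[...,0],P[...,1],P[...,2]
reg=(X>.3)&(X<.75)&(Y<-.08)&(Y>-.28)
for c,m in masks(im).items():
    h=P[m&reg&(Z>.07)];d=P[m&reg&(Z>.015)&(Z<.028)]
    for q in(h,d):
        if len(q)>20: print(c,len(q),np.round(np.median(q,0),4),q[:,2].max().round(4),cv2.minEnclosingCircle(q[:,:2].astype(np.float32)))
E
```

```text
t 2.85 pos [ 0.4711 -0.1693  0.2308] tilt z [-7.e-04  9.e-04 -1.e+00] turn -0.02 shift cm [ 0.04 -0.18 14.68] open 0.085 grip 0.0 F [-0.3 -0.2  0.2]
yellow 210 [ 0.4747 -0.192   0.0221] 0.028 ((0.4706033170223236, -0.17367690801620483), 0.026313666254281998)
blue 719 [ 0.5348 -0.1804  0.1265] 0.3747 ((0.47120046615600586, -0.17022758722305298), 0.07681544870138168)
blue 253 [ 0.5332 -0.1974  0.0185] 0.0249 ((0.5354531407356262, -0.18157051503658295), 0.025980766862630844)
red 1775 [ 0.5898 -0.1875  0.1197] 0.3747 ((0.5256259441375732, -0.1821800321340561), 0.13240665197372437)
red 335 [ 0.6083 -0.2056  0.0217] 0.0245 ((0.6011906266212463, -0.18929924070835114), 0.026866812258958817)
```

Request:
send_rows(rows=[[8.5,[0,-0.3,3],0],[8.5,[0,0,4],0],[8.5,[0,0,4],0],[8.5,[0,0,3],0],[8.5,[0,0,1.2],0],[2.6,[0,0,0],0],[2.6,[0,0,0],0],[2.6,[0,0,0],0],[2.6,[0,0,0],0],[2.6,[0,0,0],0]])

```text
t: 4.15
tool_pos: [0.472, -0.1729, 0.081]
tool_rot: [0.197, 3.133, -0.001]
contact_force: [-0.4, 1.7, 6.5]
opening: 0.0293
grip_force: 39.4
```

Yellow is gripped: opening 29 mm, 39 N. Next I lift it and carry it over.

Request:
send_rows(rows=[[2.6,[0,0,-1],0],[2.6,[0,0,-3],0],[2.6,[0,0,-3],0],[2.6,[0,0,-2.5],0],[2.6,[0,0,0],5],[2.6,[0,2,0],0],[2.6,[0,4,0],0],[2.6,[0,4,0],0]])

```text
t: 5.15
tool_pos: [0.4918, -0.074, 0.1743]
tool_rot: [-0.335, -3.123, 0.0]
contact_force: [0.1, -0.7, -0.8]
opening: 0.0293
grip_force: 39.7
```

```bash
python3 go.py w1 .17
```

```text
t 5.15 pos [ 0.4918 -0.074   0.1743] tilt z [-3.e-04 -1.e-04 -1.e+00] turn -0.04 shift cm [ 6.97 26.96  0.43] open 0.0293 grip 39.7 F [ 0.1 -0.7 -0.8]
```

Request:
send_rows(rows=[[2.6,[1,3.8,0],0],[2.6,[1,3.8,0],0],[2.6,[1,3.8,0],0],[2.6,[1,3.8,0],0],[2.6,[1,3.8,0],0],[2.6,[1,3.8,0],0],[2.6,[0.7,2.8,0],0],[2.6,[0.3,1.3,0],0],[2.6,[0,0,0],0]])

```text
t: 6.28
tool_pos: [0.4802, 0.2031, 0.1742]
tool_rot: [-0.332, -3.124, 0.001]
contact_force: [-0.6, -0.8, -1.5]
opening: 0.0288
grip_force: 39.7
```

```bash
python3 go.py w1 .076; python3 - <<'E'
from h import *
from station import ctrl
a=ctrl.get_image("top");s=ctrl.get_image("scene")
A=cv2.resize(a["frame"][140:340,100:440],None,fx=1.17,fy=1.5);S=s["frame"][130:430,180:580]
for n,im in(("top",a),("scene",s)):
    P=cloud(im);m=masks(im)["yellow"]&(P[...,1]>.1)&(P[...,1]<.3)&(P[...,2]>.1);print(n,m.sum(),cv2.minEnclosingCircle(P[m][:,:2].astype(np.float32)),P[m][:,2].max() if m.any() else 0)
cv2.imwrite("pics/c1.png",np.hstack([A[:300,:398],S])[:,:,::-1])
E
```

```text
t 6.275 pos [0.4802 0.2031 0.1742] tilt z [-4.e-04 -7.e-04 -1.e+00] turn 0.08 shift cm [-0.02  0.13  9.82] open 0.0288 grip 39.7 F [-0.6 -0.8 -1.5]
top 0 ((0.0, 0.0), 0.0) 0
scene 1 ((0.490837037563324, 0.19413307309150696), 9.999999747378752e-05) 0.19161146966671716
```

View pics/c1.png

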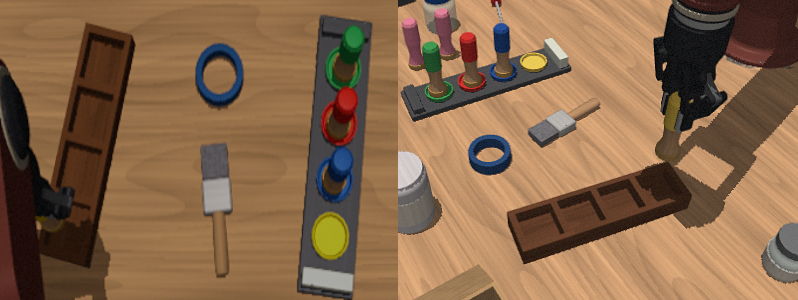

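The picture shows yellow hanging upright, its foot at crop (668,155), directly over the nearest well. I'll lower it, release it and retreat.

Request:
send_rows(rows=[[2.6,[0,0.1,3],0],[2.6,[0,0,3],0],[2.6,[0,0,2],0],[2.6,[0,0,1.2],0],[2.6,[0,0,0.4],0],[2.6,[0,0,0.2],0],[2.6,[0,0,0],0]])

```text
t: 7.25
tool_pos: [0.4812, 0.204, 0.0771]
tool_rot: [0.333, 3.123, 0.001]
contact_force: [0.5, -0.3, -0.7]
opening: 0.0291
grip_force: 39.7
```

Request:
send_rows(rows=[[2.6,[0,0,0.2],0],[3.6,[0,0,0],0],[5,[0,0,0],0],[8.5,[0,0,0],0],[8.5,[0,0,0],0],[8.5,[0,0,-3],0],[8.5,[0,0,-4],0],[8.5,[0,0,-4],0],[8.5,[0,0,-4],0],[8.5,[0,0,0],0]])

```text
t: 8.5
tool_pos: [0.4828, 0.2046, 0.2291]
tool_rot: [0.332, 3.116, 0.005]
contact_force: [0.9, -0.1, -0.8]
opening: 0.0853
grip_force: 0.0
```

```bash
sed -i 's/B=(.536,-.1795/B=(.536,-.1805/;s/R=(.6015,-.188,/R=(.6015,-.1885,/;s/G=(.667,-.196/G=(.667,-.197/' go.py; python3 go.py B .23
```

```text
t 8.5 pos [0.4828 0.2046 0.2291] tilt z [ 0.0081  0.0021 -1.    ] turn -4.97 shift cm [-10.1  -37.54  -0.09] open 0.0853 grip 0.0 F [ 0.9 -0.1 -0.8]
```

Request:
send_rows(rows=[[8.5,[0,0,0],-5],[8.5,[-1.1,-4.2,0],0],[8.5,[-1.1,-4.2,0],0],[8.5,[-1.1,-4.2,0],0],[8.5,[-1.1,-4.2,0],0],[8.5,[-1.1,-4.2,0],0],[8.5,[-1.1,-4.2,0],0],[8.5,[-1.1,-4.2,0],0],[8.5,[-1.1,-4.2,0],0],[8.5,[-1.1,-3.9,0],0]])

```text
t: 9.75
tool_pos: [0.5313, -0.1817, 0.2226]
tool_rot: [-0.197, -3.133, -0.002]
contact_force: [0.0, 0.4, 0.3]
opening: 0.0848
grip_force: 0.0
```

```bash
cat > chk.py <<'E'
from h import *
import sys
from station import ctrl
c0=np.array([.5775,.1834]);a=np.radians(-12.2);A=np.array([[np.cos(a),np.sin(a)],[-np.sin(a),np.cos(a)]])
for n in("top","scene"):
    im=ctrl.get_image(n);P=cloud(im)
    cv2.imwrite(f"pics/{n}_{sys.argv[1]}.png",im["frame"][:,:,::-1])
    for c,m in masks(im).items():
        m=m&(P[...,1]>.08)&(P[...,1]<.3)&(P[...,0]<.75)&(P[...,2]>.05)
        if m.sum()<15: continue
        q=P[m];cc,r=cv2.minEnclosingCircle(q[:,:2].astype(np.float32));print(n,c,"rack frame mm",(1e3*A@(np.array(cc)-c0)).round(1),"r",round(r*1e3,1),"ztop",q[:,2].max().round(4))
E
python3 chk.py y; python3 go.py B .079
```

```text
top yellow rack frame mm [-98.   0.] r 15.1 ztop 0.126
scene red rack frame mm [-435.5 -124.2] r 51.1 ztop 0.346
t 9.85 pos [ 0.5314 -0.1834  0.2225] tilt z [-2.3e-03  1.0e-04 -1.0e+00] turn -0.21 shift cm [-0.42  0.34 14.35] open 0.0849 grip 0.0 F [ 0.5 -0.3  0.8]
```

Yellow's head sits at (-98, 0) mm in the rack frame, which is on target. Blue next.

Request:
send_rows(rows=[[8.5,[-0.4,0.3,3],-0.2],[8.5,[0,0,3.6],0],[8.5,[0,0,4],0],[8.5,[0,0,2.6],0],[8.5,[0,0,1.2],0],[2.6,[0,0,0],0],[2.6,[0,0,0],0],[2.6,[0,0,0],0],[2.6,[0,0,0],0],[2.6,[0,0,0],0]])

```text
t: 11.1
tool_pos: [0.5373, -0.1785, 0.0819]
tool_rot: [0.191, 3.133, -0.001]
contact_force: [-0.2, 0.2, 5.1]
opening: 0.0288
grip_force: 39.3
```

Request:
send_rows(rows=[[2.6,[0,0,-1],0],[2.6,[0,0,-3],0],[2.6,[0,0,-3],0],[2.6,[0,0,-2.5],0],[2.6,[0,0,0],5],[2.6,[0,2,0],0],[2.6,[0,4,0],0],[2.6,[0,4,0],0]])

```text
t: 12.1
tool_pos: [0.5566, -0.0782, 0.1745]
tool_rot: [-0.326, -3.123, -0.001]
contact_force: [0.7, -0.3, -1.2]
opening: 0.0293
grip_force: 39.6
```

```bash
python3 go.py w2 .176
```

```text
t 12.1 pos [ 0.5566 -0.0782  0.1745] tilt z [-1.5e-03  9.0e-04 -1.0e+00] turn 0.27 shift cm [ 6.79 26.01 -0.15] open 0.0293 grip 39.6 F [ 0.7 -0.3 -1.2]
```

Request:
send_rows(rows=[[2.6,[1,3.7,0],0.3],[2.6,[1,3.7,0],0],[2.6,[1,3.7,0],0],[2.6,[1,3.7,0],0],[2.6,[1,3.7,0],0],[2.6,[0.9,3.6,0],0],[2.6,[0.6,2.6,0],0],[2.6,[0.3,1.3,0],0],[2.6,[0,0,0],0]])

```text
t: 13.22
tool_pos: [0.5451, 0.189, 0.1748]
tool_rot: [-0.333, -3.123, 0.001]
contact_force: [-0.3, 0.7, -1.3]
opening: 0.0291
grip_force: 39.7
```

```bash
python3 go.py w2 .076
```

```text
t 13.225 pos [0.5451 0.189  0.1748] tilt z [-1.e-03 -5.e-04 -1.e+00] turn 0.04 shift cm [0.02 0.14 9.88] open 0.0291 grip 39.7 F [-0.3  0.7 -1.3]
```

Request:
send_rows(rows=[[2.6,[0,0.1,3],0],[2.6,[0,0,3],0],[2.6,[0,0,2],0],[2.6,[0,0,1.2],0],[2.6,[0,0,0.4],0],[2.6,[0,0,0.2],0],[2.6,[0,0,0.1],0],[2.6,[0,0,0],0]])

```text
t: 14.22
tool_pos: [0.5463, 0.1894, 0.077]
tool_rot: [0.336, 3.123, 0.0]
contact_force: [-0.1, 0.3, 0.5]
opening: 0.0292
grip_force: 39.7
```

Request:
send_rows(rows=[[3.6,[0,0,0],0],[5,[0,0,0],0],[8.5,[0,0,0],0],[8.5,[0,0,0],0],[8.5,[0,0,-3],0],[8.5,[0,0,-4],0],[8.5,[0,0,-4],0],[8.5,[0,0,-4],0],[8.5,[0,0,0],0]])

```text
t: 15.35
tool_pos: [0.5482, 0.1898, 0.2313]
tool_rot: [0.335, 3.115, 0.004]
contact_force: [0.7, 0.3, 0.1]
opening: 0.0851
grip_force: 0.0
```

```bash
python3 go.py R .23
```

```text
t 15.35 pos [0.5482 0.1898 0.2313] tilt z [ 0.0085  0.0018 -1.    ] turn -5.08 shift cm [-10.03 -36.86   0.13] open 0.0851 grip 0.0 F [0.7 0.3 0.1]
```

Request:
send_rows(rows=[[8.5,[0,0,0],-5],[8.5,[-1.2,-4.1,0],0],[8.5,[-1.2,-4.1,0],0],[8.5,[-1.2,-4.1,0],0],[8.5,[-1.2,-4.1,0],0],[8.5,[-1.2,-4.1,0],0],[8.5,[-1.2,-4.1,0],0],[8.5,[-1.2,-4.1,0],0],[8.5,[-1.2,-4.1,0],0],[8.5,[-0.8,-3.7,0],0]])

```text
t: 16.6
tool_pos: [0.6023, -0.1872, 0.2245]
tool_rot: [-0.2, -3.133, -0.001]
contact_force: [0.3, 0.2, -0.2]
opening: 0.0848
grip_force: 0.0
```

```bash
python3 chk.py b; python3 go.py R .079
```

```text
top yellow rack frame mm [-98.2  -0.6] r 15.3 ztop 0.125
top blue rack frame mm [-32.2  -2.3] r 15.4 ztop 0.1243
scene blue rack frame mm [-32.5   2.5] r 15.1 ztop 0.1215
scene red rack frame mm [-434.9 -121.7] r 47.8 ztop 0.2927
t 16.7 pos [ 0.6021 -0.1891  0.2244] tilt z [-2.3e-03 -1.0e-04 -1.0e+00] turn -0.31 shift cm [ 0.07  0.05 14.54] open 0.085 grip 0.0 F [-0.2 -0.5 -0.1]
```

Blue is in place at (-32, 0) mm. Red next.

Request:
send_rows(rows=[[8.5,[0.1,0,3],-0.3],[8.5,[0,0,3.7],0],[8.5,[0,0,4],0],[8.5,[0,0,2.6],0],[8.5,[0,0,1.2],0],[2.6,[0,0,0],0],[2.6,[0,0,0],0],[2.6,[0,0,0],0],[2.6,[0,0,0],0],[2.6,[0,0,0],0]])

```text
t: 17.95
tool_pos: [0.6028, -0.1862, 0.083]
tool_rot: [0.191, 3.133, -0.001]
contact_force: [0.3, 0.1, 6.1]
opening: 0.0292
grip_force: 39.3
```

Request:
send_rows(rows=[[2.6,[0,0,-1],0],[2.6,[0,0,-3],0],[2.6,[0,0,-3],0],[2.6,[0,0,-2.5],0],[2.6,[0,0,0],5],[2.6,[0,2,0],0],[2.6,[0,4,0],0],[2.6,[0,4,0],0]])

```text
t: 18.95
tool_pos: [0.6221, -0.0857, 0.1753]
tool_rot: [-0.325, -3.123, -0.001]
contact_force: [0.9, 0.4, -0.8]
opening: 0.0288
grip_force: 39.5
```

```bash
python3 go.py w3 .176
```

```text
t 18.95 pos [ 0.6221 -0.0857  0.1753] tilt z [-0.0019  0.0011 -1.    ] turn 0.3 shift cm [ 6.74 25.36 -0.07] open 0.0288 grip 39.5 F [ 0.9  0.4 -0.8]
```

Request:
send_rows(rows=[[2.6,[1,3.6,0],0.3],[2.6,[1,3.6,0],0],[2.6,[1,3.6,0],0],[2.6,[1,3.6,0],0],[2.6,[1,3.6,0],0],[2.6,[0.9,3.5,0],0],[2.6,[0.6,2.6,0],0],[2.6,[0.3,1.3,0],0],[2.6,[0,0,0],0]])

```text
t: 20.08
tool_pos: [0.6093, 0.1756, 0.1757]
tool_rot: [-0.332, -3.123, 0.001]
contact_force: [0.0, 0.2, -0.8]
opening: 0.0292
grip_force: 39.6
```

```bash
python3 go.py w3 .077
```

```text
t 20.075 pos [0.6093 0.1756 0.1757] tilt z [-1.2e-03 -4.0e-04 -1.0e+00] turn 0.05 shift cm [-0.03  0.09  9.87] open 0.0292 grip 39.6 F [ 0.   0.2 -0.8]
```

Request:
send_rows(rows=[[2.6,[0,0.1,3],0],[2.6,[0,0,3],0],[2.6,[0,0,2],0],[2.6,[0,0,1.2],0],[2.6,[0,0,0.4],0],[2.6,[0,0,0.2],0],[2.6,[0,0,0.1],0],[2.6,[0,0,0],0]])

```text
t: 21.08
tool_pos: [0.6106, 0.1758, 0.078]
tool_rot: [0.336, 3.123, 0.0]
contact_force: [-0.1, 0.2, -0.9]
opening: 0.0289
grip_force: 39.6
```

Request:
send_rows(rows=[[3.6,[0,0,0],0],[5,[0,0,0],0],[8.5,[0,0,0],0],[8.5,[0,0,0],0],[8.5,[0,0,-3],0],[8.5,[0,0,-4],0],[8.5,[0,0,-4],0],[8.5,[0,0,-4],0],[8.5,[0,0,0],0]])

```text
t: 22.2
tool_pos: [0.6125, 0.176, 0.2326]
tool_rot: [0.335, 3.115, 0.004]
contact_force: [-0.2, 0.0, 0.1]
opening: 0.0848
grip_force: 0.0
```

```bash
python3 go.py G .23
```

```text
t 22.2 pos [0.6125 0.176  0.2326] tilt z [ 0.0088  0.0014 -1.    ] turn -5.08 shift cm [-10.08 -36.33   0.26] open 0.0848 grip 0.0 F [-0.2  0.   0.1]
```

Request:
send_rows(rows=[[8.5,[0,0,0],-5],[8.5,[-1.2,-4,0],0],[8.5,[-1.2,-4,0],0],[8.5,[-1.2,-4,0],0],[8.5,[-1.2,-4,0],0],[8.5,[-1.2,-4,0],0],[8.5,[-1.2,-4,0],0],[8.5,[-1.2,-4,0],0],[8.5,[-1.2,-4,0],0],[8.5,[-0.8,-3.9,0],0]])

```text
t: 23.45
tool_pos: [0.6674, -0.1949, 0.2253]
tool_rot: [-0.199, -3.133, -0.001]
contact_force: [1.0, -0.3, -1.0]
opening: 0.0848
grip_force: 0.0
```

```bash
python3 chk.py r; python3 go.py G .079
```

```text
top yellow rack frame mm [-98.   -0.3] r 15.1 ztop 0.1241
top blue rack frame mm [-32.7  -1.9] r 15.6 ztop 0.1251
top red rack frame mm [32.1 -3. ] r 16.1 ztop 0.1244
scene blue rack frame mm [-32.1   2.6] r 14.8 ztop 0.1207
scene red rack frame mm [-222.7  -91.1] r 285.8 ztop 0.2953
t 23.55 pos [ 0.667  -0.1973  0.2251] tilt z [-2.5e-03 -3.0e-04 -1.0e+00] turn -0.32 shift cm [1.000e-02 3.000e-02 1.461e+01] open 0.085 grip 0.0 F [0.3 0.4 0.1]
```

Red is in place at (32, -3) mm. Green next.

Request:
send_rows(rows=[[8.5,[0,0,3],-0.3],[8.5,[0,0,3.8],0],[8.5,[0,0,4],0],[8.5,[0,0,2.6],0],[8.5,[0,0,1.2],0],[2.6,[0,0,0],0],[2.6,[0,0,0],0],[2.6,[0,0,0],0],[2.6,[0,0,0],0],[2.6,[0,0,0],0]])

```text
t: 24.8
tool_pos: [0.6689, -0.1942, 0.0831]
tool_rot: [0.191, 3.133, -0.002]
contact_force: [1.0, -0.2, 6.3]
opening: 0.029
grip_force: 41.4
```

Request:
send_rows(rows=[[2.6,[0,0,-1],0],[2.6,[0,0,-3],0],[2.6,[0,0,-3],0],[2.6,[0,0,-2.5],0],[2.6,[0,0,0],5],[2.6,[0,2,0],0],[2.6,[0,4,0],0],[2.6,[0,4,0],0]])

```text
t: 25.8
tool_pos: [0.6881, -0.0934, 0.1751]
tool_rot: [-0.325, -3.122, -0.002]
contact_force: [-0.3, -0.1, -0.7]
opening: 0.0291
grip_force: 41.0
```

```bash
python3 go.py w4 .176
```

```text
t 25.8 pos [ 0.6881 -0.0934  0.1751] tilt z [-0.0022  0.0013 -1.    ] turn 0.31 shift cm [ 6.76 24.72 -0.09] open 0.0291 grip 41.0 F [-0.3 -0.1 -0.7]
```

Request:
send_rows(rows=[[2.6,[1,3.5,0],0.3],[2.6,[1,3.5,0],0],[2.6,[1,3.5,0],0],[2.6,[1,3.5,0],0],[2.6,[1,3.5,0],0],[2.6,[0.9,3.4,0],0],[2.6,[0.6,2.5,0],0],[2.6,[0.3,1.3,0],0],[2.6,[0,0,0],0]])

```text
t: 26.92
tool_pos: [0.6743, 0.1606, 0.176]
tool_rot: [-0.334, -3.123, 0.001]
contact_force: [-0.2, -0.4, -0.7]
opening: 0.0289
grip_force: 41.0
```

```bash
python3 go.py w4 .077
```

```text
t 26.925 pos [0.6743 0.1606 0.176 ] tilt z [-5.e-04 -4.e-04 -1.e+00] turn 0.0 shift cm [0.04 0.19 9.9 ] open 0.0289 grip 41.0 F [-0.2 -0.4 -0.7]
```

Request:
send_rows(rows=[[2.6,[0,0.2,3],0],[2.6,[0,0,3],0],[2.6,[0,0,2],0],[2.6,[0,0,1.2],0],[2.6,[0,0,0.4],0],[2.6,[0,0,0.2],0],[2.6,[0,0,0.1],0],[2.6,[0,0,0],0]])

```text
t: 27.92
tool_pos: [0.6753, 0.162, 0.0781]
tool_rot: [0.336, 3.122, 0.0]
contact_force: [0.1, -0.0, -1.0]
opening: 0.0288
grip_force: 41.0
```

Request:
send_rows(rows=[[3.6,[0,0,0],0],[5,[0,0,0],0],[8.5,[0,0,0],0],[8.5,[0,0,0],0],[8.5,[0,0,-3],0],[8.5,[0,0,-4],0],[8.5,[0,0,-4],0],[8.5,[0,0,-4],0],[8.5,[0,0,0],0]])

```text
t: 29.05
tool_pos: [0.6773, 0.1623, 0.2331]
tool_rot: [0.335, 3.115, 0.003]
contact_force: [-0.0, -0.5, 0.4]
opening: 0.0849
grip_force: 0.0
```

Request:
send_rows(rows=[[8.5,[0,-4,0],0],[8.5,[0,-4,0],0],[8.5,[0,-4,0],0],[8.5,[0,-4,0],0],[8.5,[0,-4,0],0],[8.5,[0,-4,0],0],[8.5,[0,0,0],0],[8.5,[0,0,0],0],[8.5,[0,0,0],0]])

```text
t: 30.18
tool_pos: [0.6239, -0.0715, 0.2268]
tool_rot: [-0.334, -3.123, -0.001]
contact_force: [-0.2, -0.1, 0.2]
opening: 0.0853
grip_force: 0.0
```

```bash
python3 chk.py g; python3 -c "
import cv2,numpy as np
a=cv2.imread('pics/top_g.png')[120:340,80:420];s=cv2.imread('pics/scene_g.png')[120:420,180:580]
cv2.imwrite('pics/fin.png',np.hstack([cv2.resize(a,(400,300)),s]))"
```

```text
top yellow rack frame mm [-98.   -0.1] r 15.2 ztop 0.1258
top blue rack frame mm [-32.8  -2.7] r 15.5 ztop 0.1239
top red rack frame mm [31.2 -2.3] r 16.0 ztop 0.1239
top green rack frame mm [99.6 -2.2] r 15.4 ztop 0.1239
scene blue rack frame mm [-32.2   2.3] r 14.7 ztop 0.1213
scene red rack frame mm [-221.8  -72.3] r 279.5 ztop 0.2974
scene green rack frame mm [100.9   3.7] r 14.7 ztop 0.1215
```

View pics/fin.png

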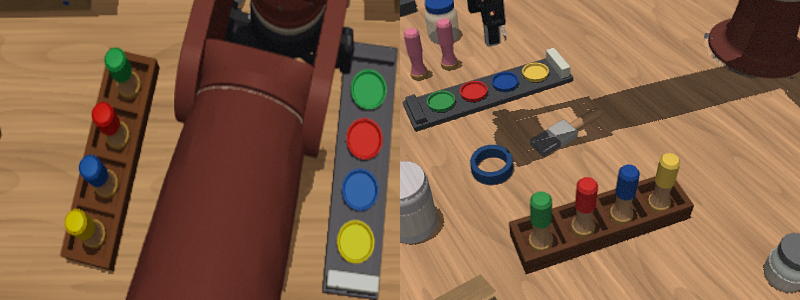

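The picture shows all four handles upright in their wells, yellow, blue, red, green going outward. In the top half they are at about (85,230), (98,175), (110,125) and (122,72). The dishes are empty and the gripper is clear.

```bash
python3 -c "
from station import ctrl
print(ctrl.finish_job())"
```

```text
the job is handed in; nothing more can be done
None
```

The job is handed in: yellow, blue, red and green stand upright in wells 1 to 4 from the robot outward, each measured within about 4 mm of its well centre, at about 30 s of the 128 s allowed; no verdict was returned.

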